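# Seat the rocking pan lid

## Robot

A 6-joint arm with a two-finger parallel gripper is mounted at the origin on the work surface. World frame = base frame: x ahead of the robot, y to its left, z up, the work surface at z = 0. Lengths are in m, angles in degrees, forces in N, time in s.
With the tool pointing down it reaches from about 0.4 to 0.825 m from the base axis. Payload 7 kg.
Tool frame: the origin (TCP) lies on the centre line of the jaws, within the pads' length; the fingertips stand 17 mm ahead of it and the grasp point (between the pads) lies 2 mm behind it; y points along the fingers, z is the direction in which the jaws open and shut, and the axes are right-handed (so a half turn about y gives the same grasp; the last joint's range is limited). The gripper opens to 88 mm and grips with 3 to 60 N. Pads are 19 mm wide; open, the fingers measure 130 mm over their backs; the gripper's body (78 mm by 193 mm) begins 47 mm behind the grasp point.
Start: joints at [16.507, 20.546, 0.682, 0, -70.136, -16.507], TCP at [0.675, -0, 0.244] pointing down, gripper open.
Joint ranges: [-176.03, 176.03], [-82.01, 121.73], [-58.28, 71.71], [-173.87, 95.51], [-174.79, -0.11], [-173.66, 173.66]. Speed limits (degrees/s): [136.94, 136.94, 172.46, 180, 180, 180].

## Interface

Orientations are given as [roll, pitch, yaw] about the fixed x, y, z axes, in that order (R = Rz(yaw) Ry(pitch) Rx(roll)).
In Python, from plant import r, capture, camera_info gives the robot as it stands. The module is installed in compiled form; this text tells all that it offers.
- The arm moves only by the tool apply_moves, never from a script. Its argument "deltas" is a list of rows, each an object of numbers: "tx", "ty", "tz": the shift along the tool's x, y, z in m; "turn": the turn about the tool's y in rad; "gripper": the finger opening in m, from 0 to 0.0876. A call has 1 to 5 rows; each row is the pose to reach, as a shift and turn from the pose commanded when the call began, along the tool's axes at that moment; what a row does not reach only later rows make up. A row lasts 1/10 s, in which the tool goes at most 50 mm and 8.59 degrees, less where a joint would pass 70% of its speed; a pose out of reach is approached as far as the arm can. A call with a gripper value outside its range is refused whole. The fingers move at their own pace and stop on an object; "newtons" is the grip in N (left out, the last holds). Time passes only in rows, so rows that repeat a pose let the fingers close. It gives the time, the measured TCP pose, the force and the opening at its end, in the units of the state.
- r.get_state(): the state, without advancing time (a new reading comes with each control period).
- capture(name): name is "scene" or "side" or "wrist"; returns (picture, depth): 384x512x3 uint8, red, green, blue; 384x512 float32, m along the optical axis (not along the pixel's ray), 0 where there is no reading.
- camera_info(name): a dict with "K" (3x3 intrinsics, pixels), "eye" and "orientation" of the camera in the world; the wrist camera has in their place "tool_from_camera" (4x4, takes a point from camera to tool coordinates, whose origin is the TCP and whose axes are the tool frame's). Camera axes: x right, y up, looking along -z (the intrinsics and any distortion apply to the point x, -y, -z); pixel columns grow to the right and rows downward; lengths in m; the calibration is good to about 2 mm. A picture is of the moment at which its call begins: read the wrist's pose just before it. camera_info takes no time and is no camera call.
- r.close_job(): hands the job in, once; it reports no verdict.
The state is a dict: "time_s": time; "joints": joint angles; "qd": joint speeds; "joint_torque": joint torques, N m; "tcp_pos": TCP position; "eef_rot": TCP orientation; "contact_force": force on the tool from outside, world axes, zero at the start; "moment": the same for the moment, N m; "gripper_width": finger opening in m.
Only numpy, scipy, OpenCV 4.12 (cv2) and the standard library are available. Lean on these libraries where they do the work, as an engineer would, in place of code of your own. Each camera call takes 0.05 s, during which the arm holds its last target.

## Task

One of the four steel ingredient pans has a lid that is caught on the rim and rocks when pressed; the other three lids sit firm. Press on the lids with your fingertips to find the one that rocks, then nudge it square with the pan so that it drops in and sits flat all round. Do not lift or carry any lid, keep the pans where they stand, and leave the tumbler and the two tomatoes alone.

Things in the scene. Friction and masses are not known exactly. Their poses are not given: they have to be found in the camera images.
- pan_a: Steel ingredient pan, one of four alike, standing loose on the table, full, about 0.9 kg. 176 (x) x 108 (y) x 65 mm high. Origin at the centre of its underside, z up, x along its long side. Its flat rim is 65 mm up and 8 mm wide, outer edge 176 x 108 mm, round a mouth of 160 x 92 mm.
- pan_b: Pan like pan_a. Origin at the centre of its underside, z up, x along its long side. A seated lid hangs with its dish in the mouth, 4 mm play on every side, its flange flat on the rim (lid origin 65 mm above the pan origin), up to 0.05 rad out of square; a press does not move it.
- pan_c: Pan like pan_a. Origin at the centre of its underside, z up, x along its long side. A lid that is off is turned a few degrees relative to its pan, anticlockwise seen from above: the dish corner at -x -y, at +x +y, or both lie on the long rim there instead of inside; the lid's middle then stands 2 to 6 mm too high.
- pan_d: Pan like pan_a. Origin at the centre of its underside, z up, x along its long side. A lid that is off rocks about its caught diagonal (0.05 rad or more) under 1 or 2 N at the middle of one long edge or the other; turned back square by a push on the side of the flange near its caught end, it drops in. If both are caught, push both ends.
- lid_a: Lid of pan_a, loose, about 0.25 kg, one of four alike. Origin at the centre of the underside of its flange, z up, x along its long side. Flange 176 x 108 mm outside, 14 mm wide, 3 mm thick (top 3 mm above the origin), round a sunken dish 152 x 84 mm outside that reaches 6 mm below the flange.
- lid_b: Lid of pan_b, like lid_a; same origin and axes, flange top 3 mm above the origin. A loop handle of 7 mm round bar stands on the middle of every lid, 71 mm long along x, its top 26 mm above the origin; the dish floor lies 4 mm below the origin.
- lid_c: Lid of pan_c, like lid_a; same origin and axes, flange top 3 mm above the origin. A loop handle of 7 mm round bar stands on the middle of every lid, 71 mm long along x, its top 26 mm above the origin; the dish floor lies 4 mm below the origin.
- lid_d: Lid of pan_d, like lid_a; same origin and axes, flange top 3 mm above the origin. A loop handle of 7 mm round bar stands on the middle of every lid, 71 mm long along x, its top 26 mm above the origin; the dish floor lies 4 mm below the origin.
- tumbler: Bystander: open steel tumbler, 72 mm across, 95 mm high; origin at the centre of its underside.
- tomato_red: Bystander: red tomato, 64 mm across, 51 mm high; origin at the centre of its underside.
- tomato_orange: Bystander: orange tomato, 64 mm across, 51 mm high; origin at the centre of its underside.
Things that resemble listed ones, but are neither listed nor needed, are in the scene too. What is shaped like the pan_c but turquoise is not meant.

How it is judged (in metres and radians):
On the way:
1. the lid that is off its seat is pressed with the fingers while it is still off (at least 1 N for 0.1 s) (((contact force between the fingers and lid_a above 1 N and (z of lid_a in the frame of pan_a above 0.067 m or angle between the z axis of lid_a and the z axis of pan_a, either way round above 0.018 rad)) or (contact force between the fingers and lid_b above 1 N and (z of lid_b in the frame of pan_b above 0.067 m or angle between the z axis of lid_b and the z axis of pan_b, either way round above 0.018 rad)) or (contact force between the fingers and lid_c above 1 N and (z of lid_c in the frame of pan_c above 0.067 m or angle between the z axis of lid_c and the z axis of pan_c, either way round above 0.018 rad)) or (contact force between the fingers and lid_d above 1 N and (z of lid_d in the frame of pan_d above 0.067 m or angle between the z axis of lid_d and the z axis of pan_d, either way round above 0.018 rad)))), for 0.1 s.
At the end, for the whole second after the job is handed in: All four lids lie seated and at rest in their pans: flange flat on the rim (within 2 mm in height and 0.018 rad), within 8 mm of the pan's centre; each pan upright and within 30 mm of where it stood (z of lid_a in the frame of pan_a between 0.063 and 0.067 m and angle between the z axis of lid_a and the z axis of pan_a, either way round below 0.018 rad and angle between each of pan_a, pan_b, pan_c, pan_d's own z axis and vertical below 0.02 rad and horizontal distance between lid_a and pan_a below 0.008 m and linear speed of each of lid_a, pan_a, lid_b, pan_b, lid_c, pan_c, lid_d, pan_d below 0.02 m/s and distance of each of pan_a, pan_b, pan_c, pan_d from where it was at the start of the episode below 0.03 m and z of lid_b in the frame of pan_b between 0.063 and 0.067 m and angle between the z axis of lid_b and the z axis of pan_b, either way round below 0.018 rad and horizontal distance between lid_b and pan_b below 0.008 m and z of lid_c in the frame of pan_c between 0.063 and 0.067 m and angle between the z axis of lid_c and the z axis of pan_c, either way round below 0.018 rad and horizontal distance between lid_c and pan_c below 0.008 m and z of lid_d in the frame of pan_d between 0.063 and 0.067 m and angle between the z axis of lid_d and the z axis of pan_d, either way round below 0.018 rad and horizontal distance between lid_d and pan_d below 0.008 m); the robot touches nothing.
It fails at once if a lid is lifted (more than 12 mm above its seat) or tipped up (more than 0.25 rad) (z of lid_a in the frame of pan_a above 0.077 m or z of lid_b in the frame of pan_b above 0.077 m or z of lid_c in the frame of pan_c above 0.077 m or z of lid_d in the frame of pan_d above 0.077 m or angle between any of lid_a, lid_b, lid_c, lid_d's own z axis and vertical above 0.25 rad).
It fails at once if a lid is carried or pushed off (more than 30 mm from its pan's centre) (horizontal distance between lid_a and pan_a above 0.03 m or horizontal distance between lid_b and pan_b above 0.03 m or horizontal distance between lid_c and pan_c above 0.03 m or horizontal distance between lid_d and pan_d above 0.03 m).
It fails at once if a pan is shifted more than 30 mm, or tipped (distance of any of pan_a, pan_b, pan_c, pan_d from where it was at the start of the episode above 0.03 m or angle between any of pan_a, pan_b, pan_c, pan_d's own z axis and vertical above 0.15 rad).
It fails at once if the tumbler or a tomato is moved more than 20 mm or knocked over (distance of any of tumbler, tomato_red, tomato_orange from where it was at the start of the episode above 0.02 m or angle between any of tumbler, tomato_red, tomato_orange's own z axis and vertical above 0.5 rad).
It also fails if it takes over 67 s, if anything falls off the work surface, if the arm or the gripper's body presses on something with over 40 N, if the wrist force passes 120 N, or if a joint passes its speed limit or range.

## Working session

There is one attempt and no reset: what is moved stays moved. The work goes in short steps, Python scripts to look and compute and a tool call to move; the robot and the scene stay as the last step left them, time stands still between calls to the robot, and variables do not carry over. Pictures are saved under pics/ and viewed, and the job is handed in when it is done.

Besides the shell and the picture viewer there is one more tool, called after "Emit:" as name(argument=value, ...), one argument or row to a line, values as JSON. apply_moves: Moves the arm, as the interface text tells. Its arguments: {"type":"object","properties":{"deltas":{"type":"array","items":{"type":"object","properties":{"tx":{"type":"number"},"ty":{"type":"number"},"tz":{"type":"number"},"turn":{"type":"number"},"gripper":{"type":"number"}}}},"newtons":{"type":"number"}},"required":["deltas"]}

```bash
mkdir -p pics
cat > h.py <<'E'
import numpy as np, cv2
from plant import r, capture, camera_info
from scipy.spatial.transform import Rotation as R
def cam(name):
    i=camera_info(name); K=np.array(i['K'])
    return i,K
def world(name,depth,pose=None):
    i,K=cam(name)
    h,w=depth.shape
    u,v=np.meshgrid(np.arange(w),np.arange(h))
    x=(u-K[0,2])/K[0,0]*depth; y=(v-K[1,2])/K[1,1]*depth
    P=np.stack([x,-y,-depth],-1)
    if 'tool_from_camera' in i:
        T=np.array(i['tool_from_camera']); P=P@T[:3,:3].T+T[:3,3]
        s=pose; Rm=R.from_euler('xyz',s['eef_rot'],degrees=True).as_matrix()
        P=P@Rm.T+np.array(s['tcp_pos'])
    else:
        o=np.array(i['orientation'])
        Rm=o if o.shape==(3,3) else R.from_euler('xyz',o,degrees=True).as_matrix()
        P=P@Rm.T+np.array(i['eye'])
    return P
E
python3 - <<'E'
from h import *
print(r.get_state())
for n in ['scene','side','wrist']:
    print(n,camera_info(n))
for n in ['scene','side','wrist']:
    s=r.get_state(); p,d=capture(n)
    np.savez('c_%s.npz'%n,p=p,d=d,W=world(n,d,s))
    cv2.imwrite('pics/%s0.png'%n,p[:,:,::-1])
E
```

```text
{'time_s': 0.0, 'joints': array([ 1.65053825e+01,  2.05915899e+01,  6.33953383e-01, -2.03540580e-02,
       -7.01372253e+01, -1.65060121e+01]), 'qd': array([-0.03709629, -0.02103924,  0.00579678, -0.00323647, -0.03452499,
       -0.07147797]), 'joint_torque': array([-8.00930356e-04, -5.82726967e+01,  2.93058443e+01,  6.99745238e+00,
        6.93249181e-03, -2.06530804e-04]), 'tcp_pos': array([ 6.74530551e-01, -4.33628487e-05,  2.42621561e-01]), 'eef_rot': array([-8.99036107e+01,  8.60878897e-03,  8.99924461e+01]), 'contact_force': array([ 0.09427553, -0.09886459,  0.26951314]), 'moment': array([ 0.00588295, -0.03152832,  0.01156992]), 'gripper_width': 0.08734145915784458}
scene {'K': array([[390.12594252,   0.        , 257.97579879],
       [  0.        , 390.12594252, 196.16791909],
       [  0.        ,   0.        ,   1.        ]]), 'eye': array([1.15484216, 0.55810579, 0.67974908]), 'orientation': array([ 54.25949846,   0.9323809 , 130.29825517])}
side {'K': array([[436.09794616,   0.        , 250.8306259 ],
       [  0.        , 436.09794616, 190.9610474 ],
       [  0.        ,   0.        ,   1.        ]]), 'eye': array([ 0.10170645, -0.74762483,  1.066499  ]), 'orientation': array([ 39.13689716,   0.9750683 , -28.48868984])}
wrist {'K': array([[301.2240833 ,   0.        , 257.77697808],
       [  0.        , 301.2240833 , 190.49640821],
       [  0.        ,   0.        ,   1.        ]]), 'tool_from_camera': array([[-6.29106413e-04, -9.51530663e-01, -3.07553251e-01,
        -8.48713272e-02],
       [-2.65959016e-04,  3.07553460e-01, -9.51530766e-01,
        -1.42051292e-01],
       [ 9.99999767e-01, -5.16817547e-04, -4.46552013e-04,
         5.28293602e-04],
       [ 0.00000000e+00,  0.00000000e+00,  0.00000000e+00,
         1.00000000e+00]])}
```

View pics/scene0.png

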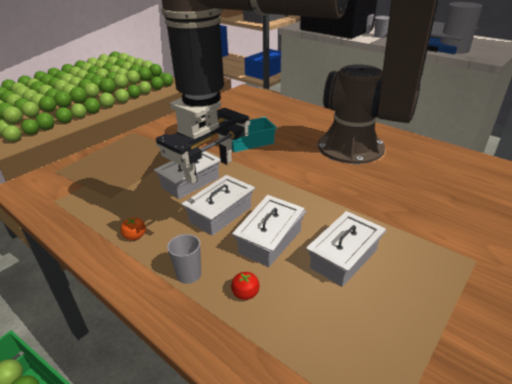

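View pics/side0.png

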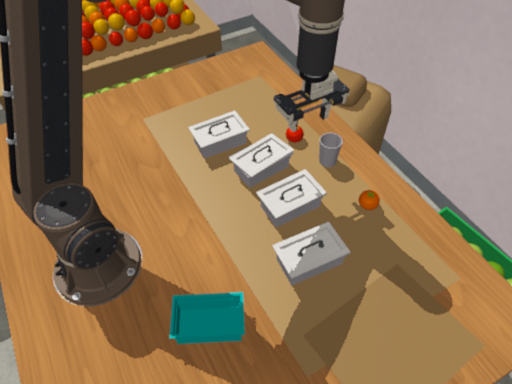

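View pics/wrist0.png

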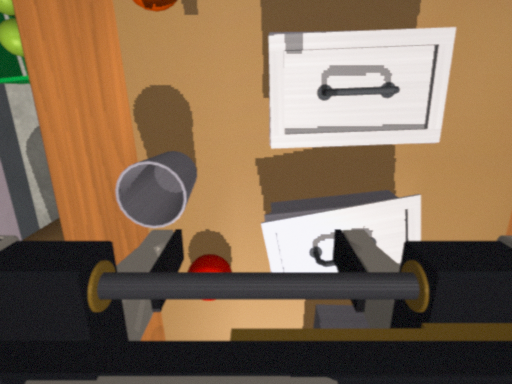

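The scene view shows four steel pans with lids at about (188,172), (220,203), (270,229) and (346,246). The turquoise lookalike tray is at (252,133), the tumbler at (185,258), and the tomatoes at (133,229) and (245,286). In the side view the lids are at (219,130), (262,158), (291,196) and (311,250). The candidates are these four lids. Next I'll measure their heights from depth.

```bash
cat > fit.py <<'E'
from h import *
def lids(W,p,tag):
    m=(W[...,2]>0.058)&(W[...,2]<0.085)&(W[...,0]>0.3)&(W[...,0]<0.95)&(abs(W[...,1])<0.6)
    hsv=cv2.cvtColor(p,cv2.COLOR_RGB2HSV)
    m&=(hsv[...,1]<60)
    n,l,st,c=cv2.connectedComponentsWithStats(m.astype(np.uint8),connectivity=4)
    for k in range(1,n):
        if st[k,4]<250: continue
        q=W[l==k]
        # plane robust
        qq=q.copy()
        for _ in range(8):
            A=np.c_[qq[:,:2]-q[:,:2].mean(0),np.ones(len(qq))]
            s=np.linalg.lstsq(A,qq[:,2],rcond=None)[0]; e=qq[:,2]-A@s
            qq=qq[abs(e)<max(0.0015,1.5*np.median(abs(e)))]
        rc=cv2.minAreaRect((q[:,:2]*1000).astype(np.float32))
        print(tag,'px',c[k].round(),'n',st[k,4],len(qq),'c',q[:,:2].mean(0).round(4),'z0',s[2].round(4),'slope',s[:2].round(3),'res',e.std().round(4),'rect',np.round(rc[0],1),np.round(rc[1],1),round(rc[2],1))
if __name__=='__main__':
    for n in ['scene','side','wrist']:
        z=np.load('c_%s.npz'%n); lids(z['W'],z['p'],n)
E
python3 fit.py
python3 - <<'E'
import numpy as np,cv2
z=np.load('c_side.npz');cv2.imwrite('pics/sidecrop.png',cv2.resize(z['p'][100:290,180:360,::-1],None,fx=3.1,fy=3.1,interpolation=cv2.INTER_CUBIC))
z=np.load('c_scene.npz');cv2.imwrite('pics/scenecrop.png',cv2.resize(z['p'][140:290,150:400,::-1],None,fx=3.1,fy=3.1,interpolation=cv2.INTER_CUBIC))
E
```

```text
scene px [206. 162.] n 285 99 c [ 0.4717 -0.2469] z0 0.063 slope [-0.055  0.132] res 0.0008 rect [ 483.  -259.1] [ 83.5 100.2] 86.9
scene px [171. 172.] n 414 144 c [ 0.5786 -0.2846] z0 0.063 slope [ 0.133 -0.022] res 0.0008 rect [ 573.  -278.5] [111.   73.3] 85.8
scene px [217. 197.] n 1519 498 c [ 0.5799 -0.0859] z0 0.061 slope [0.016 0.055] res 0.0012 rect [575.2 -87.8] [179.4 112.3] 2.1
scene px [269. 223.] n 2219 719 c [0.5795 0.092 ] z0 0.0635 slope [ 0.004 -0.026] res 0.0008 rect [574.2  90.6] [182.9 116.5] 8.8
scene px [346. 241.] n 2394 716 c [0.5138 0.2688] z0 0.0607 slope [0.015 0.029] res 0.0008 rect [509.2 267.6] [111.1 180.5] 89.2
scene px [183. 244.] n 262 33 c [ 0.7696 -0.0072] z0 0.0727 slope [0.132 0.154] res 0.0011 rect [772.7  -3.6] [27.7 63. ] 58.4
side px [218. 129.] n 1175 278 c [0.5085 0.2675] z0 0.0644 slope [-0.009 -0.045] res 0.0007 rect [508.9 267.9] [114.1 179.7] 89.4
side px [261. 155.] n 1408 372 c [0.5729 0.0886] z0 0.067 slope [-0.008 -0.044] res 0.0008 rect [574.7  93.4] [182.2 120.7] 9.5
side px [290. 193.] n 1729 445 c [ 0.5736 -0.0867] z0 0.0636 slope [ 0.005 -0.039] res 0.0008 rect [574.4 -85.8] [177.5 112.3] 1.5
side px [310. 249.] n 2311 585 c [ 0.5182 -0.2759] z0 0.0636 slope [-0.002 -0.031] res 0.0008 rect [ 519.1 -274.5] [111.7 178.8] 86.2
wrist px [358.  86.] n 19865 8408 c [ 0.5735 -0.0905] z0 0.0622 slope [ 0.    -0.013] res 0.0006 rect [574.  -87.3] [177.9 110.1] 1.4
wrist px [176. 170.] n 324 58 c [ 0.7608 -0.007 ] z0 0.073 slope [-0.448 -0.323] res 0.0016 rect [763.1  -3.6] [18.7 57.9] 40.7
wrist px [144. 200.] n 987 113 c [0.7992 0.0274] z0 0.0729 slope [0.01  0.008] res 0.0009 rect [791.7  21.7] [40.7 63.6] 40.6
wrist px [338. 232.] n 7479 2670 c [0.5817 0.0674] z0 0.0702 slope [ 0.033 -0.188] res 0.0007 rect [576.  79.] [177.9  92.5] 9.5
```

View pics/sidecrop.png

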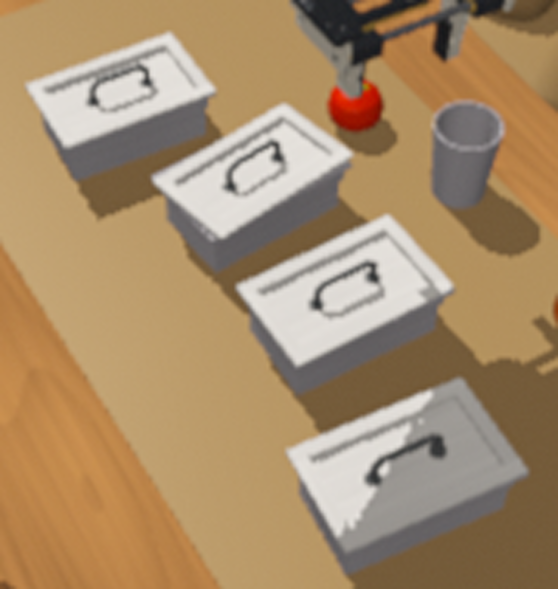

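View pics/scenecrop.png

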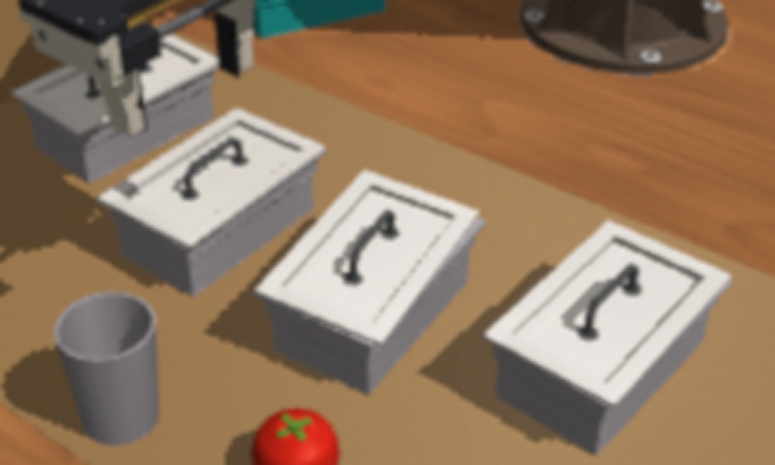

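The lid at scene (269,223), side (261,155), is visibly turned by about 9°. I'll get a wrist view from above it and close the fingers on the way.

Emit:
apply_moves(
  deltas=[
    {"tx":0.045,"tz":0.015,"gripper":0.0},
    {"tx":0.09,"tz":0.03,"gripper":0.0},
    {"tx":0.135,"tz":0.045,"gripper":0.0},
    {"tx":0.18,"tz":0.06,"gripper":0.0},
    {"tx":0.18,"tz":0.06,"gripper":0.0},
  ],
  newtons=20,
)

```text
invalid input at $.deltas[0]: expected keys tx, ty, tz, turn, gripper
```

Emit:
apply_moves(
  deltas=[
    {"gripper":0.0},
    {"gripper":0.0},
    {"gripper":0.0},
    {"gripper":0.0},
  ],
)

```text
invalid input at $.deltas[0]: expected keys tx, ty, tz, turn, gripper
```

Run:
```python
from h import *
from fit import lids
s=r.get_state(); p,d=capture('wrist'); print(s['time_s'],s['tcp_pos'],s['eef_rot'],s['contact_force'],s['gripper_width'])
W=world('wrist',d,s); np.savez('c_w1.npz',p=p,d=d,W=W); cv2.imwrite('pics/w1.png',p[:,:,::-1]); lids(W,p,'w')
```

```text
0.15 [ 6.74660196e-01 -4.31304459e-05  2.42861252e-01] [-8.99282369e+01  8.75761318e-03  8.99959299e+01] [-1.08482482 -0.11663509 -0.21187155] 0.08783522062162528
w px [358.  86.] n 19854 8331 c [ 0.5734 -0.0905] z0 0.0622 slope [ 0.    -0.013] res 0.0006 rect [574.1 -87.9] [177.1 110.4] 1.6
w px [176. 170.] n 325 41 c [ 0.7609 -0.0073] z0 0.0721 slope [-0.532 -0.476] res 0.0008 rect [763.   -3.6] [18. 57.] 41.8
w px [144. 200.] n 998 118 c [0.7993 0.0275] z0 0.0732 slope [0.041 0.028] res 0.0009 rect [791.6  21.6] [41.3 63.8] 41.1
w px [338. 231.] n 7526 2765 c [0.5814 0.0672] z0 0.0703 slope [ 0.031 -0.187] res 0.0007 rect [576.3  78.5] [177.7  91.6] 9.4
```

View pics/w1.png

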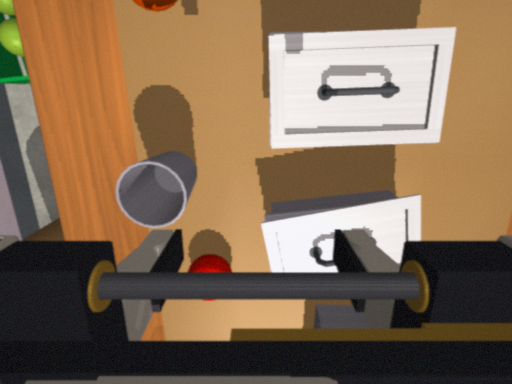

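All five keys are required, so I'll resend. This view repeats the earlier one.

Emit:
apply_moves(
  deltas=[
    {"tx":0.045,"ty":0,"tz":0.015,"turn":0,"gripper":0.0},
    {"tx":0.09,"ty":0,"tz":0.03,"turn":0,"gripper":0.0},
    {"tx":0.135,"ty":0,"tz":0.045,"turn":0,"gripper":0.0},
    {"tx":0.18,"ty":0,"tz":0.06,"turn":0,"gripper":0.0},
    {"tx":0.18,"ty":0,"tz":0.06,"turn":0,"gripper":0.0},
  ],
  newtons=20,
)

```text
time_s: 0.7
tcp_pos: [0.6134, 0.1847, 0.2435]
eef_rot: [-90.0, -0.0, 90.3]
contact_force: [0.5, -0.6, 0.0]
gripper_width: 0.0532
```

Emit:
apply_moves(
  deltas=[
    {"tx":0,"ty":0,"tz":0,"turn":0,"gripper":0.0},
    {"tx":0,"ty":0,"tz":0,"turn":0,"gripper":0.0},
    {"tx":0,"ty":0,"tz":0,"turn":0,"gripper":0.0},
  ],
)

```text
time_s: 1.0
tcp_pos: [0.6153, 0.1788, 0.2434]
eef_rot: [-90.0, 0.0, 89.9]
contact_force: [0.4, -0.0, 0.3]
gripper_width: 0.0294
```

Run:
```python
from h import *
from fit import lids
s=r.get_state(); p,d=capture('wrist'); print(s['time_s'],s['tcp_pos'],s['eef_rot'],s['contact_force'],s['gripper_width'])
W=world('wrist',d,s); np.savez('c_w1.npz',p=p,d=d,W=W); cv2.imwrite('pics/w2.png',p[:,:,::-1]); lids(W,p,'w')
```

```text
1.0 [0.61526058 0.17884968 0.24342581] [-8.99848348e+01  1.25406788e-02  8.99184976e+01] [ 0.41594143 -0.01455494  0.2534028 ] 0.029377871772776426
w px [46. 16.] n 624 96 c [0.8093 0.0261] z0 0.0729 slope [2.541 1.451] res 0.0007 rect [806.1  29.1] [ 8.7 39.7] 30.8
w px [103.  23.] n 606 82 c [0.7576 0.0323] z0 0.0728 slope [-0.879  0.825] res 0.0009 rect [761.1  33. ] [50.1 12.7] 49.7
w px [301.  84.] n 20697 10547 c [0.572  0.0862] z0 0.0655 slope [ 0.005 -0.06 ] res 0.0006 rect [574.   91.3] [179.9 116.3] 9.6
w px [350. 223.] n 5820 2474 c [0.5079 0.2376] z0 0.0652 slope [ 0.003 -0.191] res 0.0008 rect [507.9 256.7] [ 89.5 177.8] 89.0
```

View pics/w2.png

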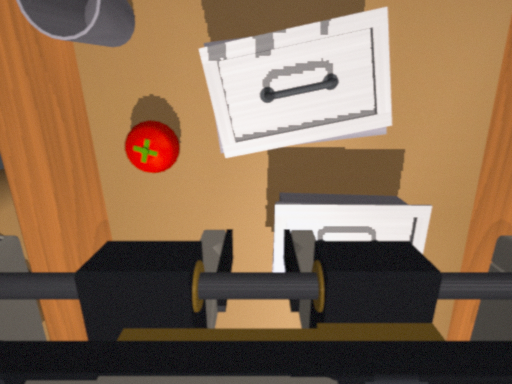

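The wrist view shows the lid at (301,84), turned about 9.5° and tilted, with its -y side high. The pan shows below its lower right edge at (375,132). Next I'll fit the pan's walls to get its yaw and centre, then do the same for a firm pan as a reference.

```bash
cat > pan.py <<'E'
from h import *
def pan(Ws,c,zlo=0.015,zhi=0.048):
    q=[]
    for W in Ws:
        W=W.reshape(-1,3)
        m=(W[:,2]>zlo)&(W[:,2]<zhi)&(abs(W[:,0]-c[0])<0.11)&(abs(W[:,1]-c[1])<0.085)
        q.append(W[m])
        print(m.sum())
    q=np.concatenate(q)
    from scipy.optimize import minimize
    def f(x):
        a=x[2]; d=q[:,:2]-x[:2]
        u=d@[np.cos(a),np.sin(a)]; v=d@[-np.sin(a),np.cos(a)]
        sx,sy=0.088+x[3],0.054+x[3]
        e=np.maximum(abs(u)-sx,abs(v)-sy)
        e=np.where((abs(u)>sx)&(abs(v)>sy),np.hypot(abs(u)-sx,abs(v)-sy),e)
        return np.minimum(abs(e),0.006).mean()
    best=min((minimize(f,[c[0],c[1],a,-0.002],method='Nelder-Mead',options=dict(xatol=1e-5,fatol=1e-8,maxiter=4000,initial_simplex=np.array([[c[0],c[1],a,-.002],[c[0]+.006,c[1],a,-.002],[c[0],c[1]+.006,a,-.002],[c[0],c[1],a+.06,-.002],[c[0],c[1],a,.001]]))) for a in np.radians([-8,-4,0,4,8])),key=lambda o:o.fun)
    print('pan',best.x[:2].round(4),'yaw',np.degrees(best.x[2]).round(2),'off',best.x[3].round(4),'err',best.fun.round(5))
if __name__=='__main__':
    Ws=[np.load('c_%s.npz'%n)['W'] for n in ['scene','side']]
    for c in [(0.574,0.091),(0.574,-0.087)]: pan(Ws,c)
E
python3 pan.py
python3 - <<'E'
from h import *
W=np.load('c_w1.npz')['W']
# flange heights at the lid's perimeter in lid frame
c=np.array([.574,.0913]);a=np.radians(9.6)
d=W[...,:2]-c;u=d@[np.cos(a),np.sin(a)];v=d@[-np.sin(a),np.cos(a)]
for uu in [-.081,-.05,0,.05,.081]:
  for vv in [-.047,0,.047]:
    m=(abs(u-uu)<.005)&(abs(v-vv)<.005)&(W[...,2]>.05)&(W[...,2]<.085)
    if m.sum(): print(uu,vv,np.median(W[...,2][m]).round(4),m.sum())
s=np.load('c_wrist.npz')['W']
c=np.array([.574,-.0877]);a=np.radians(1.5)
d=s[...,:2]-c;u=d@[np.cos(a),np.sin(a)];v=d@[-np.sin(a),np.cos(a)]
print('firm')
for uu in [-.081,-.05,0,.05,.081]:
  for vv in [-.047,0,.047]:
    m=(abs(u-uu)<.005)&(abs(v-vv)<.005)&(s[...,2]>.05)&(s[...,2]<.085)
    if m.sum(): print(uu,vv,np.median(s[...,2][m]).round(4),m.sum())
E
```

```text
548
327
pan [0.5748 0.0917] yaw 6.54 off -0.0095 err 0.00123
545
308
pan [ 0.5756 -0.0869] yaw 0.82 off -0.0093 err 0.00129
-0.081 -0.047 0.0752 134
-0.081 0 0.0725 110
-0.081 0.047 0.0694 89
-0.05 -0.047 0.0749 142
-0.05 0 0.0652 107
-0.05 0.047 0.0695 86
0 -0.047 0.0748 134
0 0 0.0652 25
0 0.047 0.0693 94
0.05 -0.047 0.0747 126
0.05 0 0.0649 101
0.05 0.047 0.0692 93
0.081 -0.047 0.0748 126
0.081 0 0.0718 106
0.081 0.047 0.0692 89
firm
-0.081 -0.047 0.069 128
-0.081 0 0.0689 113
-0.081 0.047 0.0691 94
-0.05 -0.047 0.0689 122
-0.05 0 0.062 110
-0.05 0.047 0.0691 98
0 -0.047 0.0689 119
0 0 0.0615 26
0 0.047 0.0689 93
0.05 -0.047 0.069 132
0.05 0 0.062 100
0.05 0.047 0.069 90
0.081 -0.047 0.0688 125
0.081 0 0.0689 98
0.081 0.047 0.069 88
```

The depth is conclusive. The firm lid's flange reads 69 mm everywhere. The lid at (0.574, 0.091) reads 75 mm along its -y long edge and 69 mm along +y, so its -x -y end is caught. The pan's yaw is about 6.5° and the lid's about 9.6°. I'll press the middle of the high edge with closed fingers to confirm that it rocks.

Emit:
apply_moves(
  deltas=[
    {"tx":-0.04,"ty":0.02,"tz":0.01,"turn":-0.04,"gripper":0.0},
    {"tx":-0.08,"ty":0.04,"tz":0.02,"turn":-0.08,"gripper":0.0},
    {"tx":-0.12,"ty":0.07,"tz":0.03,"turn":-0.12,"gripper":0.0},
    {"tx":-0.135,"ty":0.11,"tz":0.034,"turn":-0.14,"gripper":0.0},
    {"tx":-0.135,"ty":0.137,"tz":0.034,"turn":-0.14,"gripper":0.0},
  ],
)

```text
time_s: 1.55
tcp_pos: [0.5792, 0.0413, 0.1047]
eef_rot: [-89.9, 0.0, 97.8]
contact_force: [0.2, 0.8, -0.7]
gripper_width: 0.0004
```

Emit:
apply_moves(
  deltas=[
    {"tx":0,"ty":0,"tz":0,"turn":0,"gripper":0.0},
    {"tx":0,"ty":0,"tz":0,"turn":0,"gripper":0.0},
    {"tx":0,"ty":0,"tz":0,"turn":0,"gripper":0.0},
  ],
)

```text
time_s: 1.85
tcp_pos: [0.5824, 0.0454, 0.1084]
eef_rot: [-90.2, -0.0, 98.0]
contact_force: [0.0, -0.1, -0.2]
gripper_width: 0.0002
```

Run:
```python
from h import *
s=r.get_state(); print(s['time_s'],s['tcp_pos'],s['eef_rot'],s['contact_force'],s['gripper_width'])
for n in ['side','scene']:
    p,d=capture(n); W=world(n,d); np.savez('c_%s2.npz'%n,p=p,W=W)
    c=(140,60,300,160) if n=='side' else (180,120,320,290)
    cv2.imwrite('pics/%s2.png'%n,cv2.resize(p[c[1]:c[3] if n!='side' else 240,c[0]:c[2] if n!='side' else 360,::-1],None,fx=3,fy=3))
```

```text
1.85 [0.58243713 0.0453789  0.10837038] [-9.01577661e+01 -1.58372755e-02  9.80340444e+01] [ 0.04777154 -0.08106587 -0.18250942] 0.00015653873623725287
```

View pics/side2.png

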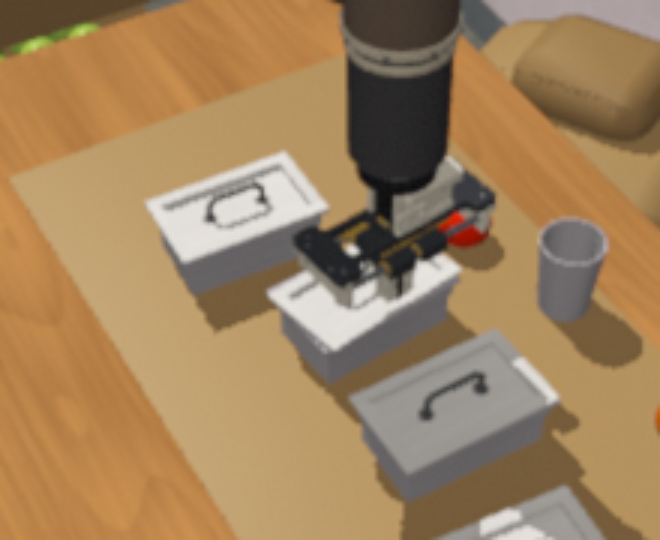

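View pics/scene2.png

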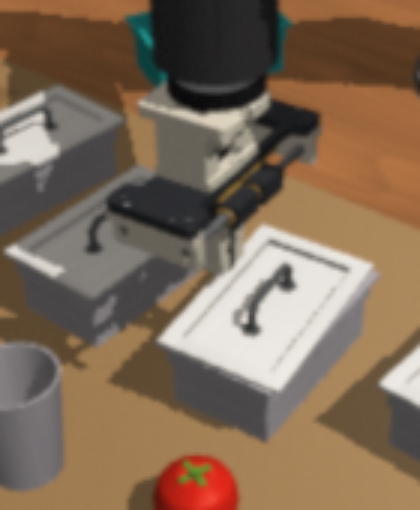

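Both pictures show the fingers just above the middle of the lid's -y edge, and nothing is touched. I'll descend slowly to press.

Emit:
apply_moves(
  deltas=[
    {"tx":0,"ty":0.006,"tz":0,"turn":0,"gripper":0.0},
    {"tx":0,"ty":0.011,"tz":0,"turn":0,"gripper":0.0},
    {"tx":0,"ty":0.014,"tz":0,"turn":0,"gripper":0.0},
    {"tx":0,"ty":0.015,"tz":0,"turn":0,"gripper":0.0},
    {"tx":0,"ty":0.015,"tz":0,"turn":0,"gripper":0.0},
  ],
)

```text
time_s: 2.45
tcp_pos: [0.5808, 0.045, 0.0913]
eef_rot: [-90.0, 0.0, 98.0]
contact_force: [-0.8, 0.9, 1.6]
gripper_width: 0.0006
```

Emit:
apply_moves(
  deltas=[
    {"tx":0,"ty":0.001,"tz":0,"turn":0,"gripper":0.0},
    {"tx":0,"ty":0.001,"tz":0,"turn":0,"gripper":0.0},
  ],
)

```text
time_s: 2.65
tcp_pos: [0.581, 0.0449, 0.0906]
eef_rot: [-90.0, 0.0, 98.0]
contact_force: [0.0, -0.8, 1.2]
gripper_width: 0.0005
```

Emit:
apply_moves(
  deltas=[
    {"tx":0,"ty":0.001,"tz":0,"turn":0,"gripper":0.0},
    {"tx":0,"ty":0.001,"tz":0,"turn":0,"gripper":0.0},
  ],
)

```text
time_s: 2.85
tcp_pos: [0.5811, 0.0449, 0.0897]
eef_rot: [-90.0, 0.0, 98.0]
contact_force: [0.2, -0.1, 2.9]
gripper_width: 0.0005
```

Emit:
apply_moves(
  deltas=[
    {"tx":0,"ty":0.001,"tz":0,"turn":0,"gripper":0.0},
    {"tx":0,"ty":0.001,"tz":0,"turn":0,"gripper":0.0},
  ],
)

```text
time_s: 3.05
tcp_pos: [0.5812, 0.0449, 0.0894]
eef_rot: [-90.0, 0.0, 98.0]
contact_force: [-2.2, -0.4, 8.4]
gripper_width: 0.0009
```

```bash
cat > hts.py <<'E'
from h import *
def hts(names,c=(.574,.0913),a=9.6,pose=None):
    a=np.radians(a)
    for n in names:
        s=r.get_state(); p,d=capture(n); W=world(n,d,s)
        dd=W[...,:2]-np.array(c);u=dd@[np.cos(a),np.sin(a)];v=dd@[-np.sin(a),np.cos(a)]
        print(n,s['time_s'],s['tcp_pos'].round(4),s['contact_force'].round(1))
        for vv in [.047,0,-.047]:
            o=[]
            for uu in [-.081,-.05,0,.05,.081]:
                m=(abs(u-uu)<.006)&(abs(v-vv)<.006)&(W[...,2]>.05)&(W[...,2]<.085)
                o.append((round(float(np.median(W[...,2][m]))*1000,1),int(m.sum())) if m.sum() else None)
            print('v',vv,o)
        np.savez('c_%s_last.npz'%n,p=p,W=W)
    return p,W
E
python3 -c "
from hts import *
hts(['scene','side'])
z=np.load('c_scene.npz')['W']
import sys
"
python3 - <<'E'
from h import *
for n in ['scene','side']:
    W=np.load('c_%s.npz'%n)['W'];a=np.radians(9.6)
    dd=W[...,:2]-np.array((.574,.0913));u=dd@[np.cos(a),np.sin(a)];v=dd@[-np.sin(a),np.cos(a)]
    print('ref',n)
    for vv in [.047,0,-.047]:
        o=[]
        for uu in [-.081,-.05,0,.05,.081]:
            m=(abs(u-uu)<.006)&(abs(v-vv)<.006)&(W[...,2]>.05)&(W[...,2]<.085)
            o.append(round(float(np.median(W[...,2][m]))*1000,1) if m.sum() else None)
        print(vv,o)
E
```

```text
scene 3.05 [0.5812 0.0449 0.0894] [-2.2 -0.4  8.4]
v 0.047 [(64.4, 21), (71.6, 18), (69.8, 19), (67.7, 21), (66.5, 24)]
v 0 [(73.7, 14), (66.0, 15), (63.7, 16), (61.7, 16), (66.2, 24)]
v -0.047 [(73.5, 11), (72.1, 20), (63.2, 3), (67.9, 22), (67.3, 19)]
side 3.1 [0.5812 0.0448 0.0894] [-2.6 -1.6  8.8]
v 0.047 [(74.8, 12), (76.3, 4), (73.5, 1), None, None]
v 0 [(73.6, 15), (68.0, 5), (67.3, 5), None, None]
v -0.047 [(74.1, 16), (74.5, 18), (55.3, 7), (70.0, 17), (70.0, 9)]
ref scene
0.047 [67.2, 66.1, 67.4, 66.6, 66.4]
0 [70.1, 62.6, 63.0, 62.7, 69.2]
-0.047 [72.3, 71.9, 72.1, 71.5, 71.5]
ref side
0.047 [69.3, 70.7, 70.0, 68.4, 70.5]
0 [72.3, 64.9, 66.9, 66.6, 71.4]
-0.047 [74.3, 74.6, 73.7, 69.2, 71.7]
```

It rocks: the press pushed the +x -y side down 4 mm and raised -x +y by 4 mm, while the -x -y corner stayed up. So that is the caught corner. I'll lift off and go beside the flange at the caught end.

Emit:
apply_moves(
  deltas=[
    {"tx":0,"ty":-0.012,"tz":0,"turn":0,"gripper":0.0},
    {"tx":-0.004,"ty":-0.022,"tz":0.01,"turn":0,"gripper":0.0},
    {"tx":-0.018,"ty":-0.022,"tz":0.04,"turn":0,"gripper":0.0},
    {"tx":-0.027,"ty":-0.022,"tz":0.0635,"turn":0,"gripper":0.0},
    {"tx":-0.027,"ty":-0.022,"tz":0.0635,"turn":0,"gripper":0.0},
  ],
)

```text
time_s: 3.65
tcp_pos: [0.5186, 0.0079, 0.1112]
eef_rot: [-90.0, -0.0, 97.9]
contact_force: [0.9, -0.6, -0.6]
gripper_width: 0.0004
```

Emit:
apply_moves(
  deltas=[
    {"tx":0,"ty":0,"tz":0,"turn":0,"gripper":0.0},
    {"tx":0,"ty":0,"tz":0,"turn":0,"gripper":0.0},
    {"tx":0,"ty":0,"tz":0,"turn":0,"gripper":0.0},
  ],
)

```text
time_s: 3.95
tcp_pos: [0.5224, 0.0097, 0.1107]
eef_rot: [-90.0, -0.0, 98.0]
contact_force: [0.5, -0.7, -0.2]
gripper_width: 0.0006
```

Run:
```python
from hts import *
hts(['scene','side'])
p=np.load('c_side_last.npz')['p']; cv2.imwrite('pics/side3.png',cv2.resize(p[100:220,200:330,::-1],None,fx=4,fy=4,interpolation=2))
p=np.load('c_scene_last.npz')['p']; cv2.imwrite('pics/scene3.png',cv2.resize(p[130:280,180:320,::-1],None,fx=4,fy=4,interpolation=2))
from fit import lids
z=np.load('c_side_last.npz'); lids(z['W'],z['p'],'side')
```

```text
scene 3.95 [0.5224 0.0097 0.1107] [ 0.5 -0.7 -0.2]
v 0.047 [(66.1, 13), (66.4, 17), (66.0, 18), (66.8, 20), (66.4, 27)]
v 0 [(69.6, 11), (63.1, 13), (63.5, 16), (63.0, 19), (68.5, 29)]
v -0.047 [(72.1, 14), (71.6, 19), (72.8, 21), (71.6, 24), (71.7, 27)]
side 4.0 [0.5224 0.0097 0.1106] [-0.4  0.  -0.1]
v 0.047 [None, None, None, None, None]
v 0 [None, (66.0, 3), None, (65.5, 1), (64.6, 1)]
v -0.047 [(72.1, 18), None, (64.6, 13), (74.0, 16), (67.3, 11)]
side px [217. 129.] n 1132 264 c [0.5059 0.2691] z0 0.0644 slope [-0.017 -0.028] res 0.0008 rect [509.2 268.8] [116.7 178.3] 89.2
side px [290. 193.] n 1725 465 c [ 0.5739 -0.087 ] z0 0.0637 slope [-0.004 -0.042] res 0.0008 rect [574.4 -86.1] [178.7 114. ] 2.2
side px [310. 249.] n 2299 615 c [ 0.5181 -0.2761] z0 0.0633 slope [-0.006 -0.036] res 0.0008 rect [ 518.5 -275.7] [110.9 178.4] 86.6
```

View pics/side3.png

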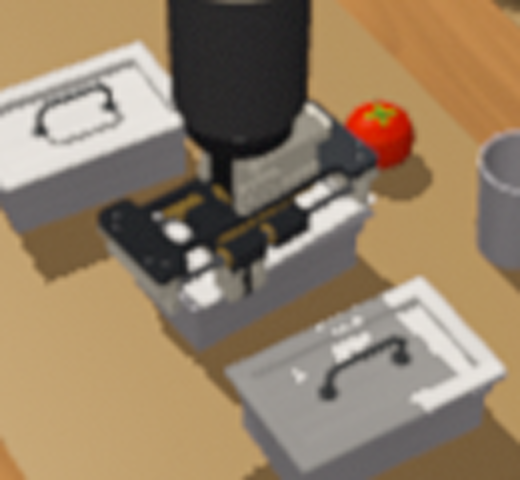

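View pics/scene3.png

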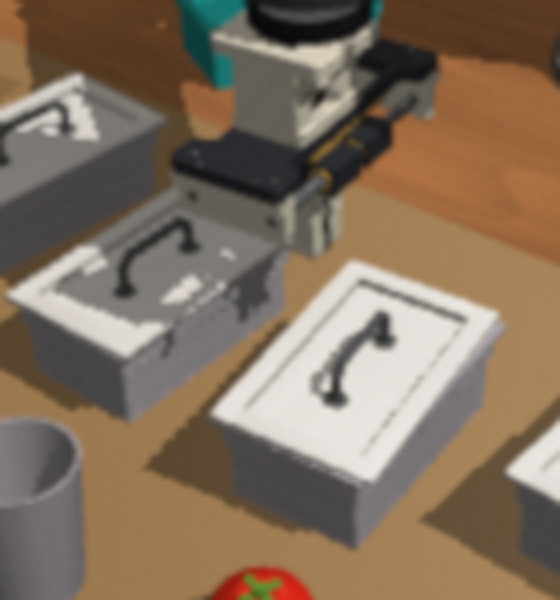

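The lid fell back to its original tilt, with the -y edge 6 mm high. The fingers stand clear beside its -x -y end, at about (240,290) in the side crop. I'll go down to flange level and push in small steps along +tool x.

Emit:
apply_moves(
  deltas=[
    {"tx":0,"ty":0.012,"tz":0,"turn":0,"gripper":0.0},
    {"tx":0,"ty":0.022,"tz":0,"turn":0,"gripper":0.0},
    {"tx":0,"ty":0.026,"tz":0,"turn":0,"gripper":0.0},
    {"tx":0,"ty":0.026,"tz":0,"turn":0,"gripper":0.0},
    {"tx":0,"ty":0.026,"tz":0,"turn":0,"gripper":0.0},
  ],
)

```text
time_s: 4.55
tcp_pos: [0.5219, 0.0093, 0.0843]
eef_rot: [-90.0, 0.0, 98.0]
contact_force: [-0.3, -0.2, -0.7]
gripper_width: 0.0006
```

Emit:
apply_moves(
  deltas=[
    {"tx":0.001,"ty":0,"tz":0,"turn":0,"gripper":0.0},
    {"tx":0.002,"ty":0,"tz":0,"turn":0,"gripper":0.0},
    {"tx":0.003,"ty":0,"tz":0,"turn":0,"gripper":0.0},
    {"tx":0.004,"ty":0,"tz":0,"turn":0,"gripper":0.0},
    {"tx":0.004,"ty":0,"tz":0,"turn":0,"gripper":0.0},
  ],
)

```text
time_s: 5.05
tcp_pos: [0.5214, 0.0135, 0.0847]
eef_rot: [-90.0, -0.0, 98.0]
contact_force: [0.1, -1.0, -0.1]
gripper_width: 0.0007
```

Emit:
apply_moves(
  deltas=[
    {"tx":0.001,"ty":0,"tz":0,"turn":0,"gripper":0.0},
    {"tx":0.002,"ty":0,"tz":0,"turn":0,"gripper":0.0},
    {"tx":0.002,"ty":0,"tz":0,"turn":0,"gripper":0.0},
  ],
)

```text
time_s: 5.35
tcp_pos: [0.5208, 0.0153, 0.0845]
eef_rot: [-90.0, 0.0, 98.0]
contact_force: [-0.1, -0.0, 0.2]
gripper_width: 0.0005
```

Run:
```python
from hts import *
hts(['scene'])
```

```text
scene 5.35 [0.5208 0.0153 0.0845] [-0.1 -0.   0.2]
v 0.047 [(67.0, 15), (66.6, 16), (66.6, 19), (66.8, 20), (66.9, 23)]
v 0 [(69.7, 13), (63.0, 12), (63.0, 16), (63.2, 19), (69.1, 25)]
v -0.047 [(73.1, 10), (72.0, 19), (72.4, 15), (72.0, 17), (70.7, 26)]
```

Emit:
apply_moves(
  deltas=[
    {"tx":0.001,"ty":0,"tz":0,"turn":0,"gripper":0.0},
    {"tx":0.002,"ty":0,"tz":0,"turn":0,"gripper":0.0},
    {"tx":0.002,"ty":0,"tz":0,"turn":0,"gripper":0.0},
  ],
)

```text
time_s: 5.7
tcp_pos: [0.521, 0.0176, 0.0846]
eef_rot: [-90.0, -0.0, 98.0]
contact_force: [-0.0, 0.2, 0.3]
gripper_width: 0.0005
```

Run:
```python
from hts import *
hts(['scene'])
```

```text
scene 5.7 [0.521  0.0176 0.0846] [-0.   0.2  0.3]
v 0.047 [(66.1, 11), (66.5, 16), (65.6, 16), (66.2, 18), (66.4, 21)]
v 0 [(66.2, 14), (60.1, 12), (60.1, 21), (59.2, 15), (66.7, 26)]
v -0.047 [(66.6, 12), (66.0, 13), (65.9, 13), (66.5, 19), (66.2, 23)]
```

Emit:
apply_moves(
  deltas=[
    {"tx":0.001,"ty":0,"tz":0,"turn":0,"gripper":0.0},
    {"tx":0.002,"ty":0,"tz":0,"turn":0,"gripper":0.0},
    {"tx":0.002,"ty":0,"tz":0,"turn":0,"gripper":0.0},
  ],
)

```text
time_s: 6.05
tcp_pos: [0.5205, 0.0194, 0.0846]
eef_rot: [-90.0, 0.0, 98.0]
contact_force: [0.5, -0.7, 0.2]
gripper_width: 0.0002
```

Run:
```python
from hts import *
hts(['scene'])
from fit import lids
z=np.load('c_scene_last.npz'); lids(z['W'],z['p'],'sc')
```

```text
scene 6.05 [0.5205 0.0194 0.0846] [ 0.5 -0.7  0.2]
v 0.047 [(66.8, 15), (66.4, 14), (66.2, 17), (66.4, 17), (66.2, 20)]
v 0 [(66.1, 16), (59.7, 13), (60.1, 15), (59.8, 16), (66.6, 20)]
v -0.047 [(67.8, 15), (67.0, 19), (66.4, 13), (65.8, 18), (66.1, 21)]
sc px [187. 166.] n 1051 309 c [ 0.5243 -0.2739] z0 0.0612 slope [0.028 0.03 ] res 0.0009 rect [ 521.1 -276.5] [113.9 177.3] 86.8
sc px [211. 200.] n 1173 337 c [ 0.5995 -0.0891] z0 0.0623 slope [ 0.067 -0.004] res 0.0008 rect [575.  -86.9] [180.1 113.4] 1.9
sc px [269. 224.] n 2072 670 c [0.578  0.0915] z0 0.0606 slope [0.011 0.026] res 0.001 rect [576.9  84. ] [180.3 126.8] 8.4
sc px [346. 241.] n 2394 747 c [0.514  0.2689] z0 0.0606 slope [0.013 0.031] res 0.0007 rect [510.2 267.9] [110.9 181.1] 89.6
sc px [183. 245.] n 265 32 c [ 0.7696 -0.0072] z0 0.0722 slope [0.199 0.227] res 0.0013 rect [772.2  -3.6] [27. 63.] 56.2
```

It dropped in: all flange points now read about 66.3 mm, the same as the firm lids in this camera. I'll back off, go up and check from the wrist.

Emit:
apply_moves(
  deltas=[
    {"tx":-0.006,"ty":0,"tz":0,"turn":0,"gripper":0.0},
    {"tx":-0.01,"ty":0,"tz":0,"turn":0,"gripper":0.0},
    {"tx":-0.01,"ty":-0.02,"tz":0,"turn":0,"gripper":0.0},
    {"tx":-0.01,"ty":-0.06,"tz":0,"turn":0,"gripper":0.0},
    {"tx":0.02,"ty":-0.1,"tz":-0.02,"turn":0.06,"gripper":0.0},
  ],
)

```text
time_s: 6.6
tcp_pos: [0.5347, 0.0372, 0.1826]
eef_rot: [-89.9, 0.0, 94.4]
contact_force: [2.7, 0.8, 0.2]
gripper_width: 0.0004
```

Emit:
apply_moves(
  deltas=[
    {"tx":0.04,"ty":-0.02,"tz":-0.02,"turn":0.03,"gripper":0.0},
    {"tx":0.08,"ty":-0.04,"tz":-0.04,"turn":0.08,"gripper":0.0},
    {"tx":0.12,"ty":-0.06,"tz":-0.06,"turn":0.08,"gripper":0.0},
    {"tx":0.14,"ty":-0.06,"tz":-0.08,"turn":0.08,"gripper":0.0},
    {"tx":0.14,"ty":-0.06,"tz":-0.08,"turn":0.08,"gripper":0.0},
  ],
)

```text
time_s: 7.1
tcp_pos: [0.6067, 0.1881, 0.2414]
eef_rot: [-90.0, -0.0, 90.1]
contact_force: [-0.9, -1.0, -1.4]
gripper_width: 0.0005
```

Emit:
apply_moves(
  deltas=[
    {"tx":0,"ty":0,"tz":0,"turn":0,"gripper":0.0},
    {"tx":0,"ty":0,"tz":0,"turn":0,"gripper":0.0},
    {"tx":0,"ty":0,"tz":0,"turn":0,"gripper":0.0},
  ],
)

```text
time_s: 7.4
tcp_pos: [0.6045, 0.1844, 0.2417]
eef_rot: [-90.0, 0.0, 89.9]
contact_force: [0.2, 0.1, -0.6]
gripper_width: 0.0007
```

Run:
```python
from hts import *
from fit import lids
hts(['wrist'],a=7,c=(.574,.0925))
for n in ['scene','side']:
    p,d=capture(n); W=world(n,d); np.savez('c_%s_last.npz'%n,p=p,W=W); lids(W,p,n)
z=np.load('c_wrist_last.npz'); lids(z['W'],z['p'],'wr'); cv2.imwrite('pics/w4.png',z['p'][:,:,::-1])
from pan import pan
pan([np.load('c_%s_last.npz'%n)['W'] for n in ['scene','side']],(.574,.091))
```

```text
wrist 7.4 [0.6045 0.1844 0.2417] [ 0.2  0.1 -0.6]
v 0.047 [(68.7, 131), (68.8, 131), (69.0, 134), (68.9, 139), (69.1, 126)]
v 0 [(69.0, 163), (62.0, 156), (61.7, 54), (61.9, 146), (68.9, 149)]
v -0.047 [(68.8, 185), (68.7, 195), (68.9, 186), (68.8, 175), (68.7, 166)]
scene px [187. 166.] n 1064 505 c [ 0.5246 -0.274 ] z0 0.0621 slope [0.017 0.046] res 0.0022 rect [ 519.8 -276.9] [114.2 180.9] 86.5
scene px [217. 197.] n 1514 458 c [ 0.58  -0.086] z0 0.061 slope [0.021 0.051] res 0.0009 rect [576.1 -87.5] [180.9 112.9] 2.4
scene px [269. 224.] n 2017 606 c [0.5796 0.0932] z0 0.0607 slope [0.01  0.039] res 0.0008 rect [575.5  91.2] [179.9 112.4] 8.3
scene px [345. 241.] n 2385 714 c [0.514  0.2688] z0 0.0608 slope [0.018 0.035] res 0.0008 rect [509.9 266.4] [111.5 179.5] 88.6
scene px [183. 244.] n 266 43 c [ 0.7693 -0.0072] z0 0.0734 slope [0.109 0.177] res 0.0012 rect [772.4  -3. ] [28.2 62.9] 55.8
side px [218. 129.] n 1169 275 c [0.5086 0.2676] z0 0.0647 slope [-0.017 -0.046] res 0.0009 rect [508.1 267.9] [116.  178.1] 89.4
side px [261. 155.] n 1386 364 c [0.5734 0.0916] z0 0.0643
[... 192 characters left out ...]
14.7] 1.1
side px [310. 249.] n 2306 623 c [ 0.5184 -0.2761] z0 0.0636 slope [-0.002 -0.036] res 0.0008 rect [ 519.1 -274.8] [113.3 177.8] 87.1
wr px [34. 13.] n 498 93 c [0.808  0.0295] z0 0.0733 slope [3.523 2.453] res 0.0008 rect [805.2  32.2] [ 7.  34.6] 35.1
wr px [89. 19.] n 599 79 c [0.759 0.035] z0 0.0729 slope [-1.074  1.199] res 0.0009 rect [762.5  36. ] [45.4 10.3] 43.9
wr px [289.  80.] n 20547 9418 c [0.5726 0.0879] z0 0.0621 slope [ 0.001 -0.009] res 0.0006 rect [573.4  91.3] [178.4 112.3] 8.0
wr px [352. 225.] n 7352 2845 c [0.4951 0.2444] z0 0.0646 slope [-0.031 -0.13 ] res 0.0008 rect [507.9 259.5] [ 95. 177.] 89.0
549
322
pan [0.5748 0.0917] yaw 6.43 off -0.0094 err 0.00128
```

View pics/w4.png

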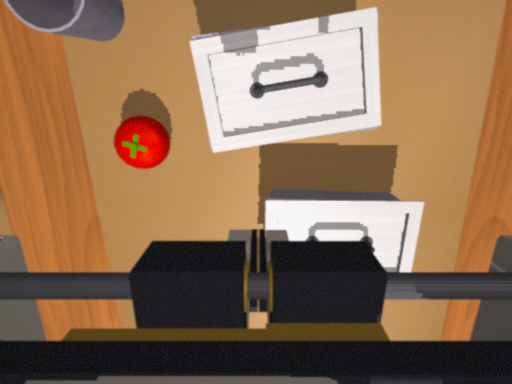

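The lid at (289,80) now reads 68.7–69.1 mm all round, which matches the firm reference lid. The pan hasn't moved, the other lids and objects read as before, and the arm is clear. Handing in.

```bash
python3 -c "
from plant import r
print(r.close_job())"
```

```text
the job is handed in; nothing more can be done
None
```

The caught lid is now seated, and I handed the job in at about 7.6 s. It was the lid on the pan at about (0.574, 0.092).

**Finding it:** I picked that lid from the depth images, where its -y long edge stood 6 mm too high. I then pressed only that one. Under a press of a few newtons it rocked about its caught diagonal, with the -x -y corner staying up. I did not press the other three lids; they read level with each other in the side and scene depth.

**Fixing it:** I pushed the flange side near the -x -y end until the lid dropped in. I then backed the arm off.

**Last checks:**
- **Height:** the flange reads 68.7–69.1 mm at every point sampled, against 68.8–69.1 mm on a firm lid.
- **Position:** the lid is about 1–2 mm from the pan's centre and about 1.5° out of square with it.
- **Pan:** it moved less than 1 mm.
- **Other objects:** the other lids and the tumbler read as before, and the red tomato looks untouched. The orange tomato was not in the last wrist picture, and I did not measure it again.

The absolute heights from the cameras differ by 1–3 mm, so I judged seating by comparison with the firm lids. I did not press the lid again after it dropped in.

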